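# Fold the stop flag down and run the sample rack home against its switch

## Task

Fold the track's stop flag down until its arm lies fully on the rest pillar. Then push the red-capped sample rack along its lane, past the spring guide, firmly but gently home against the flag's stop screw so that the switch plunger is pressed in flush with its collar, hold it pressed there for a moment, and leave the rack standing there with the flag down. Do not ram the stop, and leave the other things on the bench as they are.

Things in the scene. Friction and masses are not known exactly. Their poses are not given: they have to be found in the camera images.
- track: white bench-top rack track, deck 210 x 400 x 12 mm, fixed. Origin on the table under the working lane's centre; x across the lanes away from the robot, y along the lane the way the rack is pushed (robot's left), z up. Working lane: x = 0, y = -190 to 190 mm, floor z = 12 mm, rails 26 mm apart inside, tops z = 32 mm. Bar-code reader 76 mm high at x = 54..87, y = -6..46 mm.
- lane_end (a point): point on the working lane's floor, on its centre line, below the entry-side face of the flag's blade when the flag is down (x = 0, y = 128, z = 12 mm of the track; axes as the track's).
- spring_guide (a point): middle of the sprung steel leaf in the near rail, 64 mm long along the lane with sloped ends (y = 18 to 82 mm of the track). It pinches the rack against the far rail with about 6 N: meeting its slope and then sliding along it takes some 3 to 10 N of push (it varies), before the stop is reached at all; the pinched rack stays where it is left.
- hinge_pin (a point): middle of the flag's hinge pin, at x = 34, y = 139, z = 62 mm of the track, in a bracket beyond the far rail; the pin runs along the lane (track y).
- flag (a joint): angle of the stop flag's hinge, rad: 0 = fully down, arm level across the lane on its rest pillar (hard limit); grows as the flag folds up; 1.57 = arm upright; up to 2.1 = leaning away from the robot. The hinge is stiff (0.11 N m of friction): the flag stays at any angle where it is left and takes 1 to 3 N at the tab. It must not be loaded beyond 30 N.
- flag_arm (a point): stop flag: steel arm 22 mm wide, 6 thick, reaching 81 mm from the hinge pin, towards the robot when down; red finger tab at its free end; yellow blade (24 wide, 8 thick, 46 mm deep) hanging into the lane when down, with the stop screw through it. Origin on the pin at the arm's middle; axes as the track's when down: the arm runs along -x; its +z face is the top when down, the back when up.
- flag_tab (a point): middle of the outer face of the red finger tab (22 x 26 mm, 9 mm thick), 70 mm from the hinge pin along the arm: the top when down, the side away from the robot when folded up. Can be pushed over from behind and pressed down from above.
- blade_face (a point): point of the blade's entry face where the stop screw comes through, 40 mm above the table when down. The screw ends before it in a black rubber collar 18 mm across, a hard stop set by hand 3 to 15 mm before this face (not measured). A white switch plunger 9 mm across stands 4 mm out of it: 1.6 N at first touch, 3.2 N pressed flush. Press home with 6 N or more; the stop bears 18 N at most.
- rack: grey five-place sample rack with five red-capped tubes fixed in it, standing in the working lane: 118 mm long (its y), 24 mm wide (1 mm to spare each side), body 52 mm high, caps to 88 mm, 0.18 to 0.3 kg. Origin: centre of its underside; y points to its nose, the end that meets the stop.
- rack_tail (a point): point on the middle of the rack's flat rear end face (24 mm wide, 52 mm high), 28 mm above its underside, 40 mm above the table: push on this face, above the rails.
- rack_nose (a point): middle of the rack's leading end face, 28 mm above its underside, at the height of the plunger.
- parked_rack: the same rack with green caps, standing in the parking lane, 70 mm nearer the robot than the working lane (x = -70 mm of the track); not to be moved.
- tube_tray: blue tray full of tubes, 170 x 220 x 92 mm, left of the track; bystander.
- reagent: bottle 60 mm across, 140 mm high, at the back right; bystander.
- control_jar: small jar 52 mm across, 70 mm high; bystander.
- tip_box: blue pipette-tip box 122 x 87 x 63 mm; bystander.
- beaker: glass beaker 70 mm across, 85 mm high; bystander.
- marker: marker pen 130 mm long, lying; bystander.

How it is judged:
By the outcome, as a careful person would: the job done as asked, in the order asked, and still so for the second after the job is handed in, with the robot touching nothing.
It also fails if it takes over 72 s, if anything falls off the work surface, if the arm or the gripper's body presses on something with over 40 N, if the wrist force passes 120 N, or if a joint passes its speed limit or range.

## Robot

A 6-joint arm with a two-finger parallel gripper is mounted at the origin on the work surface. World frame = base frame: x ahead of the robot, y to its left, z up, the work surface at z = 0. Lengths are in mm, angles in rad, forces in N, time in s.
With the tool pointing down it reaches from about 350 to 875 mm from the base axis. Payload 4.2 kg.
Tool frame: the origin (TCP) lies between the finger pads; the fingertips stand 25 mm ahead of it and the grasp point (between the pads) lies 6 mm ahead of it; z points along the fingers, y is the line along which they close (so a half turn about z gives the same grasp; the last joint's range is limited). The gripper opens to 85 mm and grips with 20 to 120 N. Pads are 22 mm wide; open, the fingers measure 114 mm over their backs; the gripper's body (76 mm by 85 mm) begins 54 mm behind the grasp point. The pads swing forward as they close: fully open they stand 13 mm farther back than shut.
Start: joints at [1.517, 0.385, 0.008, 0, -1.194, -0.259], TCP at [192.295, 594.661, 256.312] pointing down, gripper open.
Joint ranges: [-3.14, 3.14], [-1.21, 2.06], [-1.07, 1.41], [-3.16, 2.05], [-2.99, -0.16], [-3.1, 3.1]. Speed limits (rad/s): [2.79, 2.79, 3.14, 3.14, 3.14, 3.14].

## Interface

Orientations are given as a unit quaternion [x, y, z, w].
In Python, from bench import arm gives the robot as it stands.
- The arm moves only by the shell command python3 -m pendant 'ROWS'. ROWS is JSON, a list of rows, each a list of 7 numbers: the shift along the tool's x, y, z in m, then the turn, a rotation vector about the tool's x, y, z in degrees, then the finger opening in m, from 0 to 0.0854. In form: [[x, y, z, wx, wy, wz, fingers], ...]. A call has 1 to 12 rows; each row shifts and turns the commanded pose from where the row before left it, along the tool's axes as they then stand; what a row does not reach is not made up. A row lasts 1/10 s, in which the tool goes at most 50 mm and 8.59 degrees, less where a joint would pass 70% of its speed; a pose out of reach is approached as far as the arm can. A call is refused whole if a number of a shift passes 0.05 or a number of a turn 8.59, either way. A call with a gripper value outside its range is refused whole. The fingers move at their own pace and stop on an object; the grip force is fixed at half the most. Time passes only in rows, so rows that do not move let the fingers close. It gives the time, the measured TCP pose, the force, the opening and the grip force at its end, in the units of the state.
- arm.read_state(): the state, without advancing time (a new reading comes with each control period).
- arm.get_image(name): name is "scene" or "top" or "wrist"; returns a dict with "image" (420x560x3 uint8, red, green, blue), "fx", "fy", "cx", "cy" (pixels), "xyz" and "rotation" of the camera in the world. Camera axes: x right, y down, z forward; pixel columns grow to the right and rows downward; lengths in mm; the calibration is good to about 2 mm. A picture is of the moment at which its call begins. There is no depth.
- arm.job_done(): hands the job in; it is judged then, once.
The state is a dict: "clock": time; "joints": joint angles; "joint_vel": joint speeds; "joint_efforts": joint torques, N m; "position": TCP position; "ee_rot": TCP orientation; "contact_force": force on the tool from outside, world axes, zero at the start; "wrist_torque": the same for the moment, N m; "gripper_width": finger opening in mm; "grasp_force": force on a finger pad.
Only numpy, scipy, OpenCV 4.12 (cv2) and the standard library are available. Lean on these libraries where they do the work, as an engineer would, in place of code of your own. Each camera call takes 0.05 s, during which the arm holds its last target. There are 200 camera calls.

## Working session

There is one attempt and no reset: what is moved stays moved. The work goes in short steps, Python scripts to look and compute and a shell command to move; the robot and the scene stay as the last step left them, time stands still between calls to the robot, and variables do not carry over. Pictures are saved under pics/ and viewed, at most 11 in all, crops included, and the job is handed in when it is done.

```bash
ls; mkdir -p pics; python3 - <<'E'
from bench import arm
import cv2,json
s=arm.read_state();print(s)
for n in("scene","top","wrist"):
    d=arm.get_image(n);cv2.imwrite(f"pics/{n}0.png",d["image"][:,:,::-1])
    print(n,d["fx"],d["fy"],d["cx"],d["cy"],d["xyz"],d["rotation"])
E
```

```text
pics
{'clock': 0.0, 'joints': array([ 1.51660440e+00,  3.85563066e-01,  6.61911205e-03, -5.19045300e-04,
       -1.19395303e+00, -2.58600314e-01]), 'joint_vel': array([-0.00125378,  0.00035908,  0.00031179, -0.00048347,  0.00025313,
       -0.00111978]), 'joint_efforts': array([ 5.36576181e-05, -3.92294669e+01,  1.88399345e+01,  4.18605968e+00,
       -4.62297321e-03,  7.79626902e-06]), 'position': array([192.13472807, 594.18556629, 255.21196765]), 'ee_rot': array([ 9.87779542e-01, -1.55853827e-01, -1.32792118e-04,  1.06945471e-03]), 'contact_force': array([0.63570882, 0.3573186 , 0.32744952]), 'wrist_torque': array([-0.03467402, -0.06073077,  0.02384021]), 'grasp_force': 0.0, 'gripper_width': 85.52387842009607}
scene 469.37457155911204 469.37457155911204 282.4665877137647 211.2926365574057 [ 778.62146878 -573.09600788  980.79172647] [ 0.92778182  0.21276008 -0.06796451 -0.2988894 ]
top 384.7781023284051 384.7781023284051 277.5367204377582 205.29530503693584 [ 418.14421786    9.14548218 1165.84415326] [-0.70305169  0.70997145 -0.01614488  0.03739272]
wrist 339.1118820575164 339.1118820575164 278.913998669378 217.31849730281291 [265.846455   571.61689235 373.2848434 ] [-0.58150985  0.79905399  0.12316788 -0.0904914 ]
```

View pics/scene0.png

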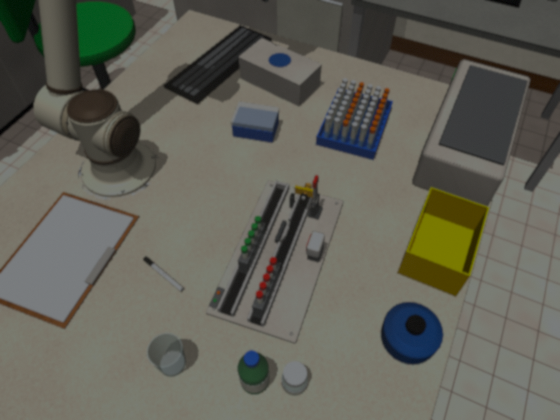

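View pics/top0.png

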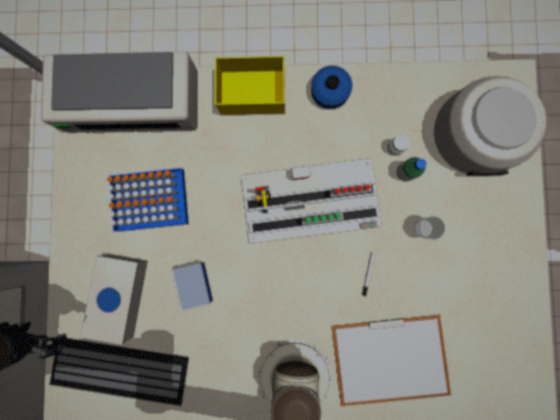

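The scene view shows the track in the middle with the red-capped rack at about (266,288). The flag is up at about (310,190). In the top view the track spans about (245–380, 160–240), the red caps run from (335,190) to (370,188), the flag's red and yellow is near (262,195), and the arm is clear at the left.

```bash
cat > h.py <<'E'
import numpy as np,cv2
from scipy.spatial.transform import Rotation as R
from bench import arm
def cam(n):
    d=arm.get_image(n);r=np.array(d["rotation"]);d["R"]=R.from_quat(r).as_matrix() if r.size==4 else r
    d["hsv"]=cv2.cvtColor(d["image"],cv2.COLOR_RGB2HSV);return d
def ray(d,p):
    v=d["R"]@np.array([(p[0]-d["cx"])/d["fx"],(p[1]-d["cy"])/d["fy"],1]);return np.array(d["xyz"]),v/np.linalg.norm(v)
def plane(d,p,z):
    o,v=ray(d,p);return o+v*(z-o[2])/v[2]
def tri(d1,p1,d2,p2):
    A=np.zeros((3,3));b=np.zeros(3)
    for d,p in((d1,p1),(d2,p2)):
        o,v=ray(d,p);M=np.eye(3)-np.outer(v,v);A+=M;b+=M@o
    x=np.linalg.solve(A,b);o,v=ray(d2,p2);return x,np.linalg.norm(np.cross(x-o,v))*2
def proj(d,X):
    c=d["R"].T@(np.array(X)-d["xyz"]);return np.array([c[0]/c[2]*d["fx"]+d["cx"],c[1]/c[2]*d["fy"]+d["cy"]])
def blobs(d,lo,hi,amin=6,roi=None):
    h=d["hsv"].astype(int);h[...,0]=(h[...,0]+20)%180
    m=cv2.inRange(h.astype(np.uint8),np.array(lo),np.array(hi))
    if roi: k=np.zeros_like(m);k[roi[1]:roi[3],roi[0]:roi[2]]=1;m*=k
    n,l,s,c=cv2.connectedComponentsWithStats(m)
    return [(s[i,4],*np.round(c[i],1),*s[i,:4]) for i in range(1,n) if s[i,4]>=amin],m
E
python3 - <<'E'
from h import *
T=cam("top");S=cam("scene")
for nm,d,roi in(("top",T,(235,150,390,250)),("scene",S,(200,170,350,340))):
    for c,lo,hi in(("red",(10,120,60),(30,255,255)),("green",(60,100,40),(100,255,255)),("yel",(38,120,80),(55,255,255))):
        print(nm,c,blobs(d,lo,hi,4,roi)[0])
a=T["image"][150:250,235:390,::-1];b=S["image"][170:340,200:350,::-1]
a=cv2.resize(a,None,fx=5,fy=5,interpolation=cv2.INTER_CUBIC);cv2.imwrite("pics/ct.png",a)
b=cv2.resize(b,None,fx=3.5,fy=3.5,interpolation=cv2.INTER_CUBIC);cv2.imwrite("pics/cs.png",b)
E
```

```text
top red [(np.int32(52), np.float64(363.2), np.float64(187.4), np.int32(357), np.int32(185), np.int32(14), np.int32(6)), (np.int32(26), np.float64(259.5), np.float64(188.5), np.int32(256), np.int32(187), np.int32(9), np.int32(4)), (np.int32(56), np.float64(348.6), np.float64(189.3), np.int32(342), np.int32(187), np.int32(14), np.int32(6)), (np.int32(24), np.float64(337.4), np.float64(190.7), np.int32(335), np.int32(189), np.int32(6), np.int32(5))]
top green [(np.int32(24), np.float64(330.5), np.float64(216.7), np.int32(328), np.int32(215), np.int32(6), np.int32(5)), (np.int32(21), np.float64(337.9), np.float64(215.9), np.int32(335), np.int32(214), np.int32(6), np.int32(5)), (np.int32(23), np.float64(315.5), np.float64(218.6), np.int32(313), np.int32(217), np.int32(6), np.int32(5)), (np.int32(24), np.float64(323.1), np.float64(217.6), np.int32(320), np.int32(216), np.int32(7), np.int32(5)), (np.int32(23), np.float64(308.3), np.float64(219.6), np.int32(306), np.int32(218), np.int32(6), np.int32(5))]
top yel [(np.int32(104), np.float64(262.8), np.float64(197.5), np.int32(257), np.int32(190), np.int32(12), np.int32(16))]
scene red [(np.int32(41), np.float64(314.9), np.float64(181.2), np.int32(313), np.int32(176), np.int32(5), np.int32(12)), (np.int32(239), np.float64(266.0), np.float64(277.2), np.int32(256), np.int32(257), np.int32(21), np.int32(42))]
scene green [(np.int32(169), np.float64(250.9), np.float64(233.8), np.int32(242), np.int32(217), np.int32(19), np.int32(36)), (np.int32(7), np.float64(214.3), np.float64(300.0), np.int32(213), np.int32(299), np.int32(3), np.int32(3))]
scene yel [(np.int32(123), np.float64(304.5), np.float64(188.8), np.int32(295), np.int32(183), np.int32(18), np.int32(12))]
```

View pics/ct.png

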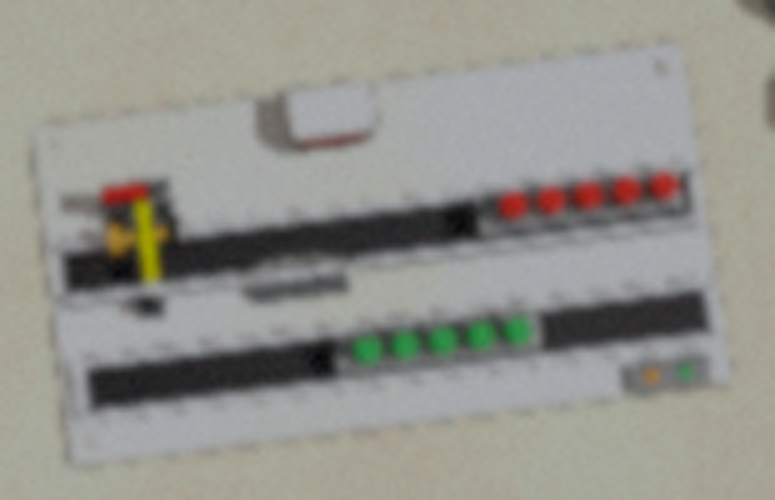

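View pics/cs.png

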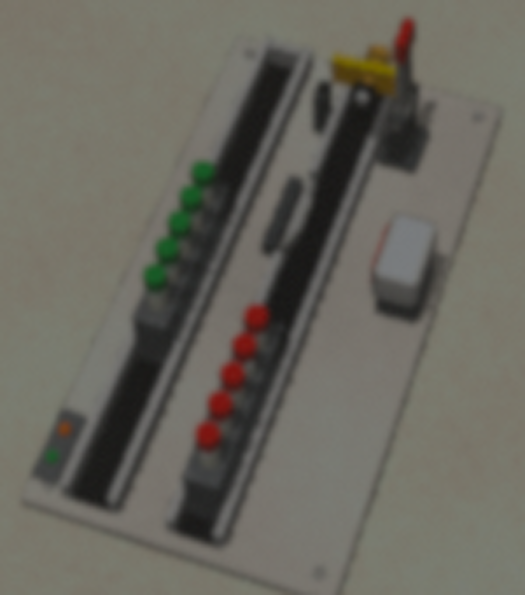

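The top crop shows the deck corners at crop pixels (35,125), (680,42), (728,382) and (72,465). It shows five red caps at the right end of the working lane and the spring leaf at (297,287), and the flag stands about upright with its tab at (125,193). The scene crop agrees: the blade points toward the robot and the deck corners are at (240,38), (500,108), (335,595) and (25,500).

```bash
python3 - <<'E'
from h import *
T=cam("top");S=cam("scene")
ct=np.array([(35,125),(680,42),(728,382),(72,465)])/5+[235,150]
cs=np.array([(500,108),(335,595),(25,500),(240,38)])/3.5+[200,170]
for a,b in zip(ct,cs):
    print("deck",plane(T,a,12).round(1),plane(S,b,12).round(1),[q.round(1) if hasattr(q,'round') else q for q in tri(T,a,S,b)])
rt=np.array([(513,205),(551,200),(588,195),(626,190),(663,185)])/5+[235,150]
rs=np.array([(257,317),(244,346),(232,375),(220,405),(208,436)])/3.5+[200,170]
gt=np.array([(368,349),(405,345),(442,340),(480,334),(517,330)])/5+[235,150]
gs=np.array([(203,173),(191,197),(180,222),(167,248),(154,276)])/3.5+[200,170]
for n,A,B in(("red",rt,rs),("green",gt,gs)):
    for a,b in zip(A,B): print(n,plane(T,a,88).round(1),tri(T,a,S,b)[0].round(1))
tab=tri(T,(259.5,188.5),S,(314.9,181.2));print("tab",tab)
p=np.array([plane(T,a,88)[:2] for a in rt]);d=p[0]-p[-1];print("yaw",np.degrees(np.arctan2(-d[0],d[1])))
E
```

```text
deck [599.3 150.6  12. ] [602.4 151.9  12. ] [array([600.9, 151.5,  11.3]), np.float64(3.3)]
deck [ 644.6 -239.6   12. ] [ 648.3 -236.6   12. ] [array([ 646.4, -238.2,   13. ]), np.float64(4.7)]
deck [ 439.6 -262.4   12. ] [ 447.1 -265.8   12. ] [array([ 441.7, -263.6,    1.6]), np.float64(4.4)]
deck [393.6 128.7  12. ] [399.6 127.8  12. ] [array([395.5, 130.5,   6.6]), np.float64(4.7)]
red [ 538.5 -127.7   88. ] [ 539.6 -126.1   92.7]
red [ 541. -149.   88.] [ 541.8 -147.5   92.6]
red [ 543.6 -169.7   88. ] [ 544.3 -168.2   92.4]
red [ 546.2 -190.9   88. ] [ 546.9 -189.3   92.5]
red [ 548.7 -211.6   88. ] [ 549.5 -210.1   91.6]
green [458.5 -45.3  88. ] [459.6 -44.3  92.6]
green [460.5 -66.   88. ] [461.6 -64.8  93.2]
green [463.1 -86.6  88. ] [464.3 -85.3  93.5]
green [ 466.3 -107.9   88. ] [ 466.9 -106.6   94.5]
green [ 468.3 -128.5   88. ] [ 468.9 -127.4   92.6]
tab (array([543.478578  ,  88.71709641, 129.85108055]), np.float64(0.6737353558947894))
yaw 6.968903599577338
```

```bash
python3 -m pendant '[[0,0,0,0,0,-8.2,0],[0,0,0,0,0,-8.2,0],[0,0,0,0,0,-8.2,0],[0.018,0.043,0,0,0,0,0],[0.018,0.043,0,0,0,0,0],[0.018,0.043,0,0,0,0,0],[0.018,0.043,0,0,0,0,0],[0.018,0.043,0,0,0,0,0],[0.018,0.043,0,0,0,0,0],[0.018,0.043,0,0,0,0,0],[0.018,0.043,0,0,0,0,0],[0.018,0.043,0,0,0,0,0]]'
python3 -m pendant '[[0.018,0.043,0,0,0,0,0],[0.018,0.043,0,0,0,0,0],[0.018,0.043,0,0,0,0,0],[0.018,0.043,0,0,0,0,0],[0.018,0.043,0,0,0,0,0],[0,0,0,0,0,0,0],[0,0,0,0,0,0,0]]'
python3 - <<'E'
from h import *
s=arm.read_state();print(s["position"],R.from_quat(s["ee_rot"]).as_matrix().round(3),s["contact_force"],s["gripper_width"])
W=cam("wrist");print(W["xyz"],W["R"].round(2))
cv2.imwrite("pics/w1.png",W["image"][:,:,::-1])
for c,lo,hi in(("red",(10,120,60),(30,255,255)),("green",(60,100,40),(100,255,255)),("yel",(38,120,80),(55,255,255))):
  for b in blobs(W,lo,hi,30)[0]: print(c,[float(v) for v in b])
E
```

```text
clock: 1.55
position: [398.7, 227.4, 256.7]
ee_rot: [0.998, 0.059, 0.0, -0.0]
contact_force: [1.1, -0.0, 0.1]
gripper_width: -0.0
grasp_force: 0.0
clock: 2.25
position: [512.7, 25.0, 256.0]
ee_rot: [0.998, 0.057, -0.0, -0.0]
contact_force: [-0.5, -0.4, -0.4]
gripper_width: 0.0
grasp_force: 0.0
[512.69317362  24.98036431 255.9913233 ] [[ 0.994  0.113 -0.001]
 [ 0.113 -0.994  0.   ]
 [-0.001 -0.    -1.   ]] [-0.49481466 -0.39992785 -0.43439337] 0.03480014967479835
[589.65580702  34.73959444 373.87764218] [[ 0.11 -0.95 -0.3 ]
 [-0.99 -0.11 -0.03]
 [-0.    0.3  -0.95]]
red [629.0, 193.8, 168.4, 174.0, 160.0, 41.0, 18.0]
red [1716.0, 504.0, 194.2, 447.0, 185.0, 113.0, 20.0]
green [245.0, 345.7, 270.0, 338.0, 261.0, 17.0, 19.0]
green [253.0, 368.8, 269.8, 361.0, 261.0, 17.0, 19.0]
green [262.0, 392.0, 269.7, 383.0, 261.0, 19.0, 19.0]
green [269.0, 415.0, 269.6, 406.0, 261.0, 19.0, 19.0]
green [270.0, 438.1, 269.6, 428.0, 261.0, 21.0, 19.0]
green [39.0, 496.0, 267.4, 493.0, 264.0, 7.0, 7.0]
yel [924.0, 210.5, 190.6, 187.0, 163.0, 42.0, 56.0]
```

View pics/w1.png

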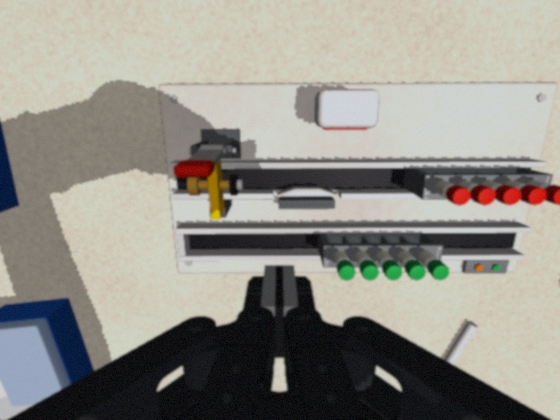

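The wrist view shows the track lying level in the image, with deck corners at (163,84) and (556,83). The flag is upright with its tab at (194,168), blade at (216,190) and collar at (237,185). The red caps start at (460,195) and the green caps run from 346 to 438 at row 270.

```bash
python3 - <<'E'
from h import *
W=cam("wrist");T=cam("top")
f=lambda a:np.round(a,1)
for p in((163,84),(556,83),(179,273)):print("deck",f(plane(W,p,12)))
r=[f(plane(W,p,88)) for p in((460,195),(485,195),(509,195),(534,194))];print("red",*r)
g=[f(plane(W,p,88)) for p in((345.7,270),(368.8,269.8),(392,269.7),(415,269.6),(438,269.6))];print("green",*g)
for a,b in(((460,195),(513,205)),((485,195),(551,200)),((509,195),(588,195))):print("tri",f(tri(W,a,T,np.array(b)/5+[235,150])[0]))
print("tri green",f(tri(W,(345.7,270),T,np.array((368,349))/5+[235,150])[0]))
print("tab",tri(W,(193.8,168.4),T,(259.5,188.5)))
d=g[0]-g[-1];print("yaw",np.degrees(np.arctan2(-d[0],d[1])))
for yaw in(6.5,):
  c,s=np.cos(np.radians(yaw)),np.sin(np.radians(yaw));ux=np.array([c,s]);uy=np.array([-s,c])
  gx=np.mean([q[:2] for q in g],0)@ux; rx=np.mean([q[:2] for q in r],0)@ux;print("lane x",gx,rx,rx-gx)
  dk=[plane(W,p,12)[:2] for p in((163,84),(556,83),(179,273))]
  print("deck y",[f(q@uy) for q in dk],"x",[f(q@ux) for q in dk], "rack y", [f(q[:2]@uy) for q in r],"tab",f(plane(W,(193.8,168.4),135)[:2]@ux),f(plane(W,(193.8,168.4),135)[:2]@uy))
  for p in((218,158),(218,218),(237,185),(243,186)):
    q=plane(W,p,110);print(p,f(q[:2]@ux),f(q[:2]@uy))
E
```

```text
deck [600.2 153.5  12. ]
deck [ 646.4 -234.8   12. ]
deck [392.9 132.   12. ]
red [ 537.5 -128.1   88. ] [ 540.  -149.6   88. ] [ 542.5 -170.2   88. ] [ 545.8 -191.4   88. ]
green [455.3 -42.3  88. ] [458.  -63.6  88. ] [460.6 -85.   88. ] [ 463.2 -106.2   88. ] [ 465.7 -127.5   88. ]
tri [ 538.1 -127.3   89.7]
tri [ 540.6 -148.5   89.9]
tri [ 543.1 -169.2   89.8]
tri green [457.6 -43.3  91.2]
tab (array([542.90783552,  89.2473943 , 137.48611167]), np.float64(2.8528807194782773))
yaw 6.959422071498954
lane x 447.9862369372386 519.8767776156326 71.89054067839402
deck y [np.float64(84.6), np.float64(-306.5), np.float64(86.6)] x [np.float64(613.7), np.float64(615.7), np.float64(405.3)] rack y [np.float64(-188.1), np.float64(-209.8), np.float64(-230.5), np.float64(-252.0)] tab 549.8 29.1
(218, 158) 553.8 16.1
(218, 218) 505.1 18.6
(237, 185) 532.6 2.1
(243, 186) 531.8 -2.7
```

```bash
python3 -m pendant '[[0,0,0,0,0,-0.45,0],[0.04,-0.03,0,0,0,0,0],[0.04,-0.03,0,0,0,0,0],[0,0,0.035,0,0,0,0],[0,0,0.035,0,0,0,0],[0,0,0.034,0,0,0,0],[0,0,0,0,0,0,0],[0,0,0,0,0,0,0]]'
python3 - <<'E'
from h import *
s=arm.read_state();p=s["position"];print(p,p[0]*.9927+p[1]*.121,-p[0]*.121+p[1]*.9927,s["contact_force"])
S=cam("scene");W=cam("wrist")
b=cv2.resize(S["image"][140:230,240:360,::-1],None,fx=5,fy=5,interpolation=cv2.INTER_CUBIC)
cv2.imwrite("pics/s2.png",cv2.hconcat([cv2.resize(b,(400,300)),cv2.resize(W["image"][:,:,::-1],(400,300))]))
E
```

```text
clock: 3.2
position: [584.8, 96.3, 153.0]
ee_rot: [0.998, 0.063, 0.0, 0.0]
contact_force: [1.0, -0.2, 0.2]
gripper_width: -0.2
grasp_force: 0.0
[584.77157556  96.30582106 152.96532738] 592.1557474079912 24.84542792609723 [ 0.95504468 -0.20789875  0.18871972]
```

View pics/s2.png

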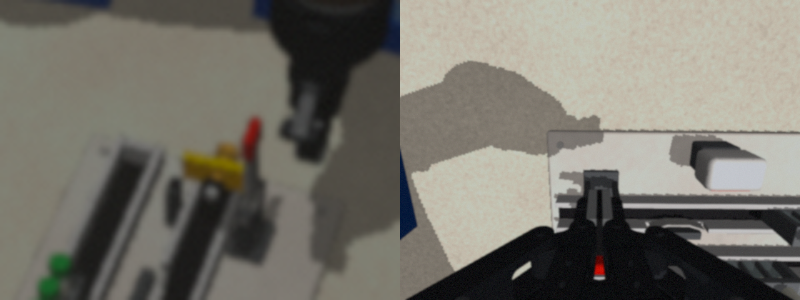

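The fingers stand just behind the red tab and are centred on it. Next I push the tab over along its arc.

```bash
python3 -m pendant '[[-0.01,0,0,0,0,0,0],[-0.008,0,0,0,0,0,0],[-0.006,0,0,0,0,0,0],[-0.006,0,0,0,0,0,0],[-0.006,0,0,0,0,0,0],[-0.006,0,0.0015,0,0,0,0]]'
python3 -m pendant '[[-0.006,0,0.0015,0,0,0,0],[-0.006,0,0.002,0,0,0,0],[-0.005,0,0.002,0,0,0,0],[-0.005,0,0.003,0,0,0,0],[-0.005,0,0.003,0,0,0,0],[-0.005,0,0.003,0,0,0,0],[-0.004,0,0.004,0,0,0,0],[-0.004,0,0.004,0,0,0,0],[-0.004,0,0.004,0,0,0,0]]'
python3 -m pendant '[[-0.003,0,0.005,0,0,0,0],[-0.003,0,0.005,0,0,0,0],[-0.002,0,0.005,0,0,0,0],[0,0,0,0,0,0,0]]'
python3 - <<'E'
from h import *
p=arm.read_state()["position"];print(p[0]*.9927+p[1]*.121,-p[0]*.121+p[1]*.9927)
S=cam("scene");W=cam("wrist")
b=S["image"][140:230,240:360,::-1]
cv2.imwrite("pics/s3.png",cv2.hconcat([cv2.resize(b,(400,300),interpolation=cv2.INTER_CUBIC),cv2.resize(W["image"][:,:,::-1],(400,300))]))
E
```

```text
clock: 3.9
position: [543.0, 90.4, 151.4]
ee_rot: [0.998, 0.062, 0.001, -0.0]
contact_force: [0.5, -0.2, 0.9]
gripper_width: 0.0
grasp_force: 0.7
clock: 4.8
position: [498.9, 84.8, 124.0]
ee_rot: [0.998, 0.062, -0.0, 0.0]
contact_force: [1.8, -0.3, 0.2]
gripper_width: 0.1
grasp_force: 0.5
clock: 5.2
position: [490.2, 83.5, 108.3]
ee_rot: [0.998, 0.062, -0.001, 0.0]
contact_force: [-0.2, -0.4, -0.2]
gripper_width: 0.2
grasp_force: 0.0
496.71237388941324 23.52959900960908
```

View pics/s3.png

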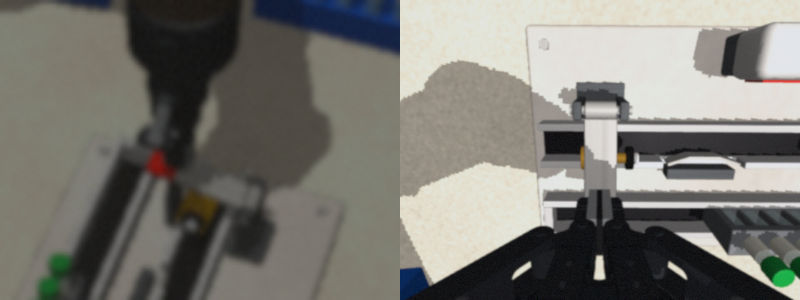

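The flag is nearly down, with the arm across the lane and the tab at (160,165) in the scene crop. Now I move out over the tab and press it down.

```bash
python3 -m pendant '[[0,0,-0.006,0,0,0,0],[-0.008,0,0,0,0,0,0],[-0.008,0,0,0,0,0,0],[0,0,0.003,0,0,0,0],[0,0,0.003,0,0,0,0],[0,0,0.003,0,0,0,0],[0,0,0.003,0,0,0,0]]'
python3 -m pendant '[[0,0,0.002,0,0,0,0],[0,0,0.002,0,0,0,0],[0,0,0.002,0,0,0,0]]'
python3 -m pendant '[[0,0,0.001,0,0,0,0],[0,0,0.001,0,0,0,0]]'
```

```text
clock: 6.0
position: [475.4, 81.9, 103.0]
ee_rot: [0.998, 0.062, -0.0, 0.0]
contact_force: [-0.7, -0.0, 1.8]
gripper_width: -0.1
grasp_force: 0.4
clock: 6.3
position: [475.4, 81.9, 97.1]
ee_rot: [0.998, 0.062, -0.0, 0.0]
contact_force: [0.2, 0.2, 1.0]
gripper_width: 0.1
grasp_force: 0.4
clock: 6.5
position: [475.4, 81.9, 95.2]
ee_rot: [0.998, 0.062, -0.0, 0.0]
contact_force: [-0.7, 0.1, 0.6]
gripper_width: -0.1
grasp_force: 0.3
```

```bash
python3 -m pendant '[[0,0,0.001,0,0,0,0],[0,0,0.001,0,0,0,0]]'
python3 -m pendant '[[0,0,0.001,0,0,0,0],[0,0,0,0,0,0,0]]'
```

```text
clock: 6.7
position: [475.4, 81.9, 93.3]
ee_rot: [0.998, 0.062, 0.0, -0.0]
contact_force: [-0.3, -0.1, 1.0]
gripper_width: 0.0
grasp_force: 0.4
clock: 6.9
position: [475.4, 81.9, 92.2]
ee_rot: [0.998, 0.062, 0.0, -0.0]
contact_force: [-0.2, -0.4, -0.4]
gripper_width: 0.3
grasp_force: 0.0
```

```bash
for i in 1; do python3 -m pendant '[[0,0,0.001,0,0,0,0]]'; done
python3 -m pendant '[[0,0,0.001,0,0,0,0]]'
python3 -m pendant '[[0,0,0.001,0,0,0,0]]'
```

```text
clock: 7.0
position: [475.6, 81.9, 91.9]
ee_rot: [0.998, 0.062, 0.0, 0.0]
contact_force: [-3.5, 0.1, 12.1]
gripper_width: -0.1
grasp_force: 5.6
clock: 7.1
position: [475.6, 81.9, 91.7]
ee_rot: [0.998, 0.063, 0.0, 0.0]
contact_force: [-5.6, 0.3, 18.3]
gripper_width: 0.3
grasp_force: 8.9
clock: 7.2
position: [475.6, 81.9, 91.6]
ee_rot: [0.998, 0.063, 0.0, 0.0]
contact_force: [-8.8, 0.4, 24.1]
gripper_width: -0.1
grasp_force: 12.2
```

The flag is hard down: force rises at about 6 N/mm with no further travel. I retreat and go to behind the rack's tail.

```bash
python3 -m pendant '[[0,0,-0.01,0,0,0,0],[0,0,-0.025,0,0,0,0],[0,0,-0.03,0,0,0,0],[0.009,0.045,0,0,0,0,0],[0.009,0.045,0,0,0,0,0],[0.009,0.045,0,0,0,0,0],[0.009,0.045,0,0,0,0,0],[0,0.045,0,0,0,0,0],[0,0.045,0,0,0,0,0],[0,0.045,0,0,0,0,0],[0,0.042,0,0,0,0,0],[0,0,0,0,0,0,0]]'
python3 - <<'E'
from h import *
p=arm.read_state()["position"];print(p[0]*.9927+p[1]*.121,-p[0]*.121+p[1]*.9927,p[2])
W=cam("wrist");S=cam("scene");T=cam("top")
a=cv2.resize(W["image"][:,:,::-1],(400,300));b=cv2.resize(S["image"][150:345,170:360,::-1],(400,300))
cv2.imwrite("pics/w4.png",cv2.vconcat([cv2.hconcat([a,b]),cv2.resize(T["image"][150:240,230:350,::-1],(800,300))[:, :]]))
# flag tab seen: compare with down prediction
ux=np.array([.9927,.121]);uy=np.array([-.121,.9927]);
for n,d in(("top",T),("scene",S)):
  q=ux*(552.3-70)+uy*21.5;print(n,"tab pred",proj(d,[*q,67]).round(1));
  print([tuple(float(v) for v in b) for b in blobs(d,(10,120,50),(30,255,255),4,(235,150,350,240) if n=="top" else (270,150,350,235))[0]])
E
```

```text
clock: 8.4
position: [555.5, -272.4, 153.7]
ee_rot: [0.998, 0.059, 0.0, 0.0]
contact_force: [-0.4, -0.2, -0.4]
gripper_width: 0.1
grasp_force: 0.0
518.4954089409333 -337.5973091169644 153.69801384947607
top tab pred [264.4 214.3]
[(51.0, 264.4, 213.7, 261.0, 211.0, 8.0, 7.0)]
scene tab pred [286.9 190.7]
[]
```

View pics/w4.png

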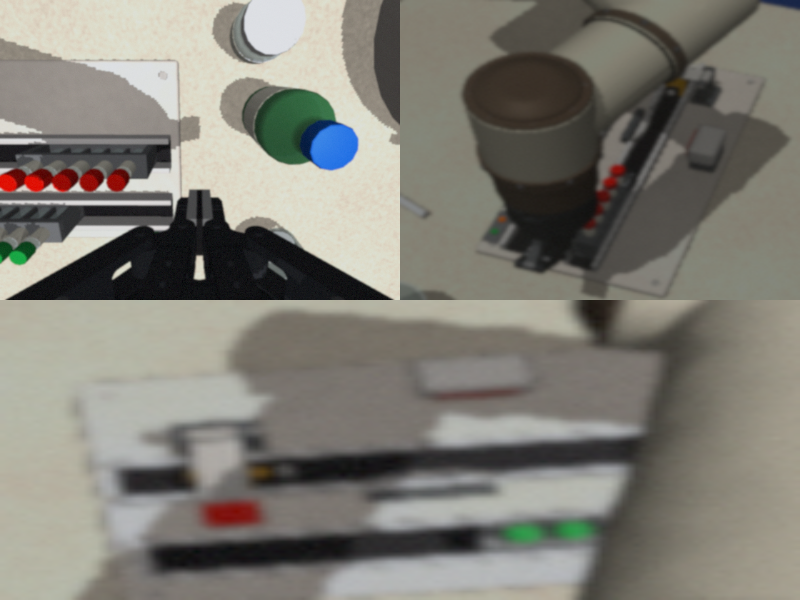

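The flag is down: the tab in the top view is at (264.4,213.7) against (264.4,214.3) predicted. The tool hangs behind the rack, with the bottle off to the right. I check clearance to it and the tail position before descending.

```bash
python3 - <<'E'
from h import *
W=cam("wrist");ux=np.array([.9927,.121]);uy=np.array([-.121,.9927])
for n,p,z in(("cap",(329,146),140),("bottle L edge",(250,118),110),("bottle L edge0",(243,118),20),("tail top far",(151,150),64),("tail bottom far",(151,178),40),("lane end",(171,150),12),("lane rail end",(171,136),32)):
    q=plane(W,np.array(p)*1.4,z)[:2];print(n,q.round(),(q@ux).round(1),(q@uy).round(1))
E
```

```text
cap [ 605. -334.] 560.0 -405.0
bottle L edge [ 611. -294.] 571.0 -365.7
bottle L edge0 [ 598. -307.] 557.0 -377.3
tail top far [ 566. -222.] 534.9 -288.7
tail bottom far [ 528. -220.] 497.7 -282.0
lane end [ 552. -235.] 519.7 -300.3
lane rail end [ 573. -236.] 540.4 -303.2
```

```bash
python3 -m pendant '[[0,-0.0195,0,0,0,0,0],[0,0,0.04,0,0,0,0],[0,0,0.02,0,0,0,0],[0,0,0.01,0,0,0,0]]'
python3 -m pendant '[[0,0,0.01,0,0,0,0],[0,0,0.01,0,0,0,0],[0,0,0,0,0,0,0]]'
python3 - <<'E'
from h import *
p=arm.read_state()["position"];print(p[0]*.9927+p[1]*.121,-p[0]*.121+p[1]*.9927,p[2],arm.read_state()["ee_rot"])
W=cam("wrist");cv2.imwrite("pics/w5.png",W["image"][:,:,::-1])
E
```

```text
clock: 9.0
position: [552.0, -246.6, 82.6]
ee_rot: [0.998, 0.063, -0.002, -0.001]
contact_force: [0.0, -0.4, -0.3]
gripper_width: 0.5
grasp_force: 0.0
clock: 9.3
position: [553.5, -248.5, 64.4]
ee_rot: [0.998, 0.062, 0.0, 0.0]
contact_force: [-0.3, -0.8, -1.7]
gripper_width: -0.1
grasp_force: 0.0
519.4345924435522 -313.713874192265 64.42541089754243 [9.98046572e-01 6.24720242e-02 4.59882354e-04 2.74214280e-04]
```

View pics/w5.png

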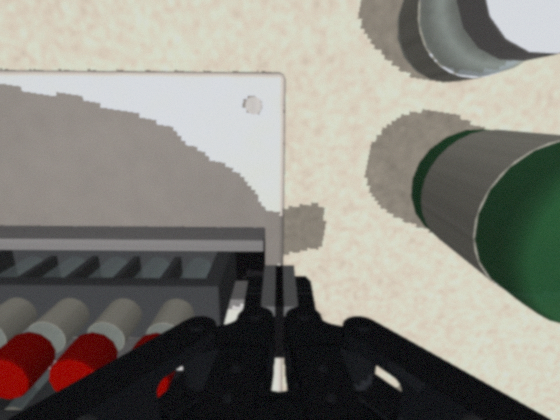

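The wrist view shows the fingers at columns 262–298 behind the rack's tail at about column 235, with a small gap, inside the lane's width and clear of the bottle. I begin pushing.

```bash
python3 -m pendant '[[0,-0.003,0,0,0,0,0],[0,-0.003,0,0,0,0,0],[0,-0.003,0,0,0,0,0],[0,-0.003,0,0,0,0,0],[0,-0.003,0,0,0,0,0],[0,-0.004,0,0,0,0,0],[0,-0.005,0,0,0,0,0],[0,-0.006,0,0,0,0,0],[0,-0.006,0,0,0,0,0],[0,-0.006,0,0,0,0,0]]'
python3 -m pendant '[[0,-0.006,0,0,0,0,0],[0,-0.006,0,0,0,0,0],[0,-0.006,0,0,0,0,0],[0,-0.006,0,0,0,0,0],[0,-0.005,0,0,0,0,0],[0,-0.004,0,0,0,0,0]]'
python3 -c "
from h import *
s=arm.read_state();p=s['position'];print(p[0]*.9927+p[1]*.121,-p[0]*.121+p[1]*.9927,p[2])"
```

```text
clock: 10.35
position: [547.8, -206.4, 64.5]
ee_rot: [0.998, 0.062, 0.0, 0.0]
contact_force: [-0.0, -1.6, 1.8]
gripper_width: 0.2
grasp_force: 0.0
clock: 10.95
position: [543.7, -173.7, 64.4]
ee_rot: [0.998, 0.062, 0.0, 0.0]
contact_force: [0.7, -1.9, 1.9]
gripper_width: -0.0
grasp_force: 0.0
518.7335661557474 -238.25608901383 64.43887323337938
```

```bash
python3 -m pendant '[[0,-0.003,0,0,0,0,0],[0,-0.003,0,0,0,0,0],[0,-0.003,0,0,0,0,0],[0,-0.003,0,0,0,0,0]]' | grep -E "pos|cont"
python3 -m pendant '[[0,-0.003,0,0,0,0,0],[0,-0.003,0,0,0,0,0],[0,-0.003,0,0,0,0,0],[0,-0.003,0,0,0,0,0]]'| grep -E "pos|cont"
python3 -m pendant '[[0,-0.003,0,0,0,0,0],[0,-0.003,0,0,0,0,0],[0,-0.003,0,0,0,0,0],[0,-0.003,0,0,0,0,0]]'| grep -E "pos|cont"
python3 -m pendant '[[0,-0.003,0,0,0,0,0],[0,-0.003,0,0,0,0,0],[0,-0.003,0,0,0,0,0],[0,-0.003,0,0,0,0,0]]'| grep -E "pos|cont"
python3 -m pendant '[[0,-0.003,0,0,0,0,0],[0,-0.003,0,0,0,0,0],[0,-0.003,0,0,0,0,0],[0,-0.003,0,0,0,0,0]]'| grep -E "pos|cont"
```

```text
position: [542.5, -162.3, 64.5]
contact_force: [-0.4, -5.9, 3.5]
position: [542.8, -152.4, 66.3]
contact_force: [1.9, -15.2, 8.9]
position: [540.5, -139.8, 65.6]
contact_force: [2.2, -9.6, 6.6]
position: [539.3, -127.5, 65.5]
contact_force: [2.6, -8.1, 4.2]
position: [538.1, -115.4, 65.5]
contact_force: [2.6, -6.7, 5.1]
```

```bash
python3 -m pendant '[[0,-0.003,0,0,0,0,0],[0,-0.003,0,0,0,0,0],[0,-0.003,0,0,0,0,0],[0,-0.003,0,0,0,0,0]]' | grep -E "pos|cont"
python3 -m pendant '[[0,-0.003,0,0,0,0,0],[0,-0.003,0,0,0,0,0],[0,-0.003,0,0,0,0,0],[0,-0.003,0,0,0,0,0]]'| grep -E "pos|cont"
python3 -m pendant '[[0,-0.002,0,0,0,0,0],[0,-0.001,0,0,0,0,0],[0,-0.001,0,0,0,0,0],[0,-0.001,0,0,0,0,0]]'| grep -E "pos|cont"
python3 - <<'E'
from h import *
T=cam("top");W=cam("wrist");S=cam("scene")
a=cv2.resize(T["image"][165:235,240:360,::-1],(400,300),interpolation=cv2.INTER_CUBIC)
b=cv2.resize(S["image"][150:300,220:360,::-1],(400,300),interpolation=cv2.INTER_CUBIC)
w=cv2.resize(W["image"][60:330,:300,::-1],(400,300))
cv2.imwrite("pics/p6.png",cv2.vconcat([cv2.hconcat([a,b]),cv2.hconcat([w,w*0])]))
E
```

```text
position: [536.8, -103.4, 65.5]
contact_force: [3.3, -6.4, 5.4]
position: [535.3, -91.4, 65.5]
contact_force: [2.9, -6.7, 4.8]
position: [534.7, -86.6, 65.5]
contact_force: [3.2, -7.2, 4.6]
```

View pics/p6.png

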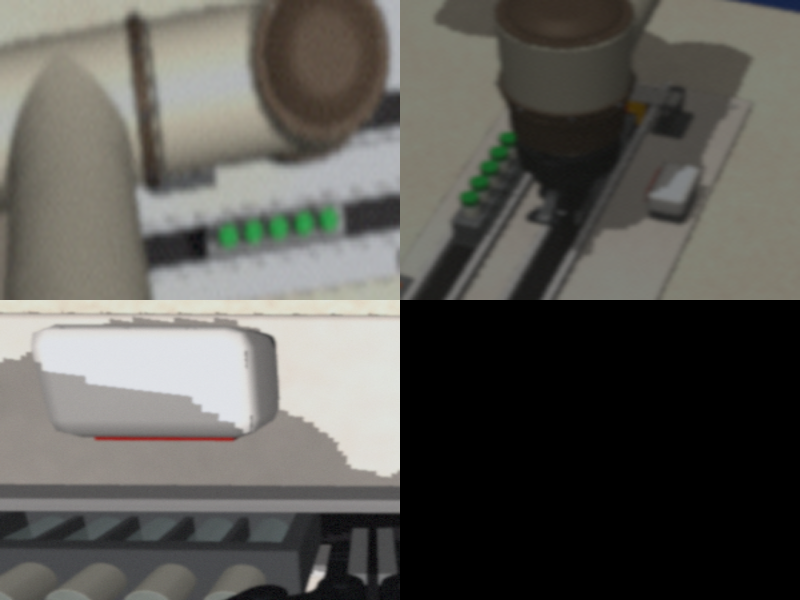

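The rack is still travelling in its lane with the fingers on its tail. Steady sliding force is about 7 N, and the nose is roughly 15–27 mm short of the stop. From here I use slow small steps.

```bash
python3 -m pendant '[[0,-0.001,0,0,0,0,0],[0,-0.001,0,0,0,0,0],[0,-0.001,0,0,0,0,0],[0,-0.001,0,0,0,0,0]]' | grep -E "pos|cont"
python3 -m pendant '[[0,-0.001,0,0,0,0,0],[0,-0.001,0,0,0,0,0],[0,-0.001,0,0,0,0,0]]'| grep -E "pos|cont"
python3 -m pendant '[[0,-0.001,0,0,0,0,0],[0,-0.001,0,0,0,0,0]]'| grep -E "pos|cont"
python3 -m pendant '[[0,-0.001,0,0,0,0,0],[0,-0.001,0,0,0,0,0]]'| grep -E "pos|cont"
```

```text
position: [534.1, -82.6, 65.5]
contact_force: [3.2, -8.1, 4.3]
position: [533.9, -80.0, 65.7]
contact_force: [3.2, -9.8, 7.0]
position: [533.7, -78.2, 65.9]
contact_force: [3.5, -11.3, 6.8]
position: [533.5, -76.8, 66.1]
contact_force: [3.7, -18.0, 7.6]
```

```bash
python3 -m pendant '[[0,0,0,0,0,0,0],[0,0,0,0,0,0,0]]' | grep -E "pos|cont"
python3 -m pendant '[[0,-0.0004,0,0,0,0,0],[0,0,0,0,0,0,0],[0,0,0,0,0,0,0]]'| grep -E "pos|cont"
```

```text
position: [533.5, -76.9, 66.1]
contact_force: [2.8, -14.0, 6.4]
position: [533.4, -76.8, 66.1]
contact_force: [3.0, -16.5, 6.3]
```

The rack is hard against the stop: another 0.4 mm gave 2.5 N and no travel. I hold for about a second, ease off and retreat.

```bash
python3 -m pendant '[[0,0,0,0,0,0,0],[0,0,0,0,0,0,0],[0,0,0,0,0,0,0],[0,0,0,0,0,0,0],[0,0,0,0,0,0,0],[0,0,0,0,0,0,0],[0,0,0,0,0,0,0],[0,0,0,0,0,0,0],[0,0,0,0,0,0,0],[0,0,0,0,0,0,0]]' | grep -E "pos|cont"
python3 -m pendant '[[0,0.001,0,0,0,0,0],[0,0.001,0,0,0,0,0],[0,0.001,0,0,0,0,0],[0,0.003,0,0,0,0,0],[0,0.008,0,0,0,0,0],[0,0.015,0,0,0,0,0],[0,0.015,0,0,0,0,0],[0,0,-0.03,0,0,0,0],[0,0,-0.04,0,0,0,0],[0,0,-0.04,0,0,0,0]]'| grep -E "pos|cont"
python3 -m pendant '[[0,0.045,0,0,0,0,0],[0,0.045,0,0,0,0,0],[0,0.045,0,0,0,0,0],[0,0.01,0,0,0,0,0],[0,0,0,0,0,0,0],[0,0,0,0,0,0,0]]'| grep -E "pos|cont"
python3 - <<'E'
from h import *
T=cam("top");W=cam("wrist");S=cam("scene")
a=cv2.resize(T["image"][165:235,240:360,::-1],(400,300),interpolation=cv2.INTER_CUBIC)
b=cv2.resize(S["image"][160:250,240:360,::-1],(400,300),interpolation=cv2.INTER_CUBIC)
w=cv2.resize(W["image"][:,:,::-1],(400,300))
cv2.imwrite("pics/p7.png",cv2.vconcat([cv2.hconcat([a,b]),cv2.hconcat([w,w*0])]))
E
```

```text
position: [533.4, -76.8, 66.1]
contact_force: [3.2, -14.2, 6.7]
position: [535.5, -119.6, 174.5]
contact_force: [1.4, 1.0, -0.1]
position: [553.8, -262.0, 173.6]
contact_force: [0.6, 1.0, 0.1]
```

View pics/p7.png

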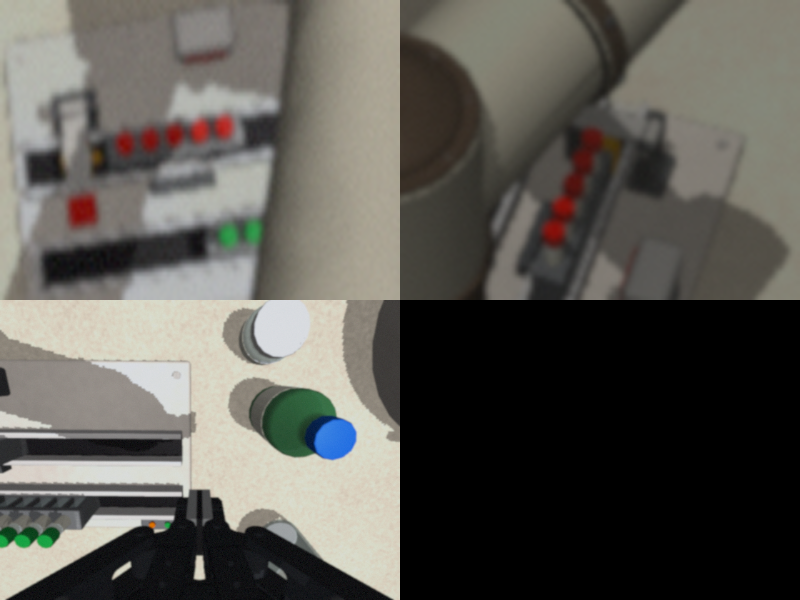

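The rack stands with its nose at the flag's collar, the flag is down on its pillar, and the arm is clear. I'm handing the job in.

```bash
python3 -c "
from bench import arm
print(arm.job_done())"
```

```text
the job is handed in; nothing more can be done
None
```

I folded the flag down onto its rest pillar, pushed the rack home against the stop (about 10 N on it by estimate), held it for just over a second, and handed the job in at about 20 s with the arm clear. I saw the plunger's flush press only through the force readings, not directly in a camera image.

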